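Find the fullest canister by hefting

TASK

Slide the two stray steel canisters into the guide lane behind the one already there, so that all three stand in single file, touching one another with the first against the end stop. Then heft them one at a time, first the one next to the lane's mouth, then the middle one, then the one at the stop: lift each straight up about 5 cm above its place and, if it does not stay in hand, set it back upright in that place before going on. Finish holding the heaviest one upright, about 15 cm above the table, with the other two standing in their places in the lane; the program ends while still holding it. Tip no canister over and leave the other things on the table alone.

Things in the scene. Friction and masses are not known exactly. Their poses are not given: they have to be found in the camera images.
- canister_1_center (a point): one of three identical plain steel closed canisters, upright, round, 60 mm diameter, 95 mm high, lid fixed; the point is on its axis half-way up, z up its axis. Under 0.9 kg; one of the three (it changes, and cannot be seen) is at least 0.3 kg heavier than each other. At the start one stands in the lane within 15 mm of its place at the stop, two outside off the mouth (the lane's -y side)
- canister_2_center (a point): one of three identical plain steel closed canisters, upright, round, 60 mm diameter, 95 mm high, lid fixed; the point is on its axis half-way up, z up its axis. Under 0.9 kg; one of the three (it changes, and cannot be seen) is at least 0.3 kg heavier than each other. At the start one stands in the lane within 15 mm of its place at the stop, two outside off the mouth (the lane's -y side)
- canister_3_center (a point): one of three identical plain steel closed canisters, upright, round, 60 mm diameter, 95 mm high, lid fixed; the point is on its axis half-way up, z up its axis. Under 0.9 kg; one of the three (it changes, and cannot be seen) is at least 0.3 kg heavier than each other. At the start one stands in the lane within 15 mm of its place at the stop, two outside off the mouth (the lane's -y side)
- lane: fixed guide lane: two parallel aluminium rails (18 mm high, 5 mm thick, 72 mm apart inside; foot flanges 3 mm high out to 59 mm from the middle) and a grey end stop 30 mm high; no floor. Origin on the table, on the middle line. y runs from the open mouth to the stop (face at y = +0.104), x across. Rails straight from y = -0.090; flared lips out to y = -0.126, 113 mm apart there
- slot_stop (a point): on the lane's middle line at y = +0.074, 47.5 mm above the table: where the centre of a canister is when it touches the end stop; axes as the lane's
- slot_middle (a point): the same for the second canister in the file, 60 mm nearer the mouth (lane y = +0.014)
- slot_mouth (a point): the same for the third canister in the file, the one next to the mouth (lane y = -0.046)
- salt_shaker: bystander, to be left alone: small clear salt shaker with a grey domed top, 44 mm wide, 90 mm high; origin at the centre of its underside
- ticket_block: bystander, to be left alone: small pale grooved ticket holder block, 92 x 32 x 30 mm; origin at the centre of its underside
- portion_cup: bystander, to be left alone: small clear open portion cup, 65 mm wide, 33 mm high; origin at the centre of its underside
- deli_cup: bystander, to be left alone: tub with a blue lid, 86 x 78 mm, 59 mm high; origin at the centre of its underside
- spoon: bystander, to be left alone: metal spoon lying flat, 241 mm long; origin at the centre of its underside
- label_roll: bystander, to be left alone: roll of white label tape lying flat, 62 mm wide, 28 mm high; origin at the centre of its underside
Not all that is in view belongs to the job. What is shaped like the part that bears canister_2_center but yellow is not meant. Leave any orange look-alike of the part that bears canister_3_center alone.

How it is judged:
On the way, in this order (a step that is already met when the one before it is completed fails the run):
1. all three canisters stand in single file in the lane, each within 16 mm of its place (stop, middle, mouth) (((horizontal distance between canister_1_center and slot_stop below 0.016 m and height (world z) of canister_1_center below 0.053 m and angle between canister_1_center's own z axis and vertical below 0.1 rad) or (horizontal distance between canister_2_center and slot_stop below 0.016 m and height (world z) of canister_2_center below 0.053 m and angle between canister_2_center's own z axis and vertical below 0.1 rad) or (horizontal distance between canister_3_center and slot_stop below 0.016 m and height (world z) of canister_3_center below 0.053 m and angle between canister_3_center's own z axis and vertical below 0.1 rad)) and ((horizontal distance between canister_1_center and slot_middle below 0.016 m and height (world z) of canister_1_center below 0.053 m and angle between canister_1_center's own z axis and vertical below 0.1 rad) or (horizontal distance between canister_2_center and slot_middle below 0.016 m and height (world z) of canister_2_center below 0.053 m and angle between canister_2_center's own z axis and vertical below 0.1 rad) or (horizontal distance between canister_3_center and slot_middle below 0.016 m and height (world z) of canister_3_center below 0.053 m and angle between canister_3_center's own z axis and vertical below 0.1 rad)) and ((horizontal distance between canister_1_center and slot_mouth below 0.016 m and height (world z) of canister_1_center below 0.053 m and angle between canister_1_center's own z axis and vertical below 0.1 rad) or (horizontal distance between canister_2_center and slot_mouth below 0.016 m and height (world z) of canister_2_center below 0.053 m and angle between canister_2_center's own z axis and vertical below 0.1 rad) or (horizontal distance between canister_3_center and slot_mouth below 0.016 m and height (world z) of canister_3_center below 0.053 m and angle between canister_3_center's own z axis and vertical below 0.1 rad))), for 0.2 s.
2. the canister next to the mouth is lifted by the gripper at least 25 mm above its place (within 35 mm sideways), the others standing in theirs (((horizontal distance between canister_1_center and slot_mouth below 0.035 m and height (world z) of canister_1_center above 0.0725 m and contact force between the fingers and canister_1 above 1 N) or (horizontal distance between canister_2_center and slot_mouth below 0.035 m and height (world z) of canister_2_center above 0.0725 m and contact force between the fingers and canister_2 above 1 N) or (horizontal distance between canister_3_center and slot_mouth below 0.035 m and height (world z) of canister_3_center above 0.0725 m and contact force between the fingers and canister_3 above 1 N)) and ((horizontal distance between canister_1_center and slot_middle below 0.022 m and height (world z) of canister_1_center below 0.053 m and angle between canister_1_center's own z axis and vertical below 0.1 rad) or (horizontal distance between canister_2_center and slot_middle below 0.022 m and height (world z) of canister_2_center below 0.053 m and angle between canister_2_center's own z axis and vertical below 0.1 rad) or (horizontal distance between canister_3_center and slot_middle below 0.022 m and height (world z) of canister_3_center below 0.053 m and angle between canister_3_center's own z axis and vertical below 0.1 rad)) and ((horizontal distance between canister_1_center and slot_stop below 0.022 m and height (world z) of canister_1_center below 0.053 m and angle between canister_1_center's own z axis and vertical below 0.1 rad) or (horizontal distance between canister_2_center and slot_stop below 0.022 m and height (world z) of canister_2_center below 0.053 m and angle between canister_2_center's own z axis and vertical below 0.1 rad) or (horizontal distance between canister_3_center and slot_stop below 0.022 m and height (world z) of canister_3_center below 0.053 m and angle between canister_3_center's own z axis and vertical below 0.1 rad))), for 0.2 s.
3. then the middle one likewise, the one at the mouth standing back in its place (within 22 mm) (((horizontal distance between canister_1_center and slot_middle below 0.035 m and height (world z) of canister_1_center above 0.0725 m and contact force between the fingers and canister_1 above 1 N) or (horizontal distance between canister_2_center and slot_middle below 0.035 m and height (world z) of canister_2_center above 0.0725 m and contact force between the fingers and canister_2 above 1 N) or (horizontal distance between canister_3_center and slot_middle below 0.035 m and height (world z) of canister_3_center above 0.0725 m and contact force between the fingers and canister_3 above 1 N)) and ((horizontal distance between canister_1_center and slot_mouth below 0.022 m and height (world z) of canister_1_center below 0.053 m and angle between canister_1_center's own z axis and vertical below 0.1 rad) or (horizontal distance between canister_2_center and slot_mouth below 0.022 m and height (world z) of canister_2_center below 0.053 m and angle between canister_2_center's own z axis and vertical below 0.1 rad) or (horizontal distance between canister_3_center and slot_mouth below 0.022 m and height (world z) of canister_3_center below 0.053 m and angle between canister_3_center's own z axis and vertical below 0.1 rad)) and ((horizontal distance between canister_1_center and slot_stop below 0.022 m and height (world z) of canister_1_center below 0.053 m and angle between canister_1_center's own z axis and vertical below 0.1 rad) or (horizontal distance between canister_2_center and slot_stop below 0.022 m and height (world z) of canister_2_center below 0.053 m and angle between canister_2_center's own z axis and vertical below 0.1 rad) or (horizontal distance between canister_3_center and slot_stop below 0.022 m and height (world z) of canister_3_center below 0.053 m and angle between canister_3_center's own z axis and vertical below 0.1 rad))), for 0.2 s.
4. then the one at the stop likewise (((horizontal distance between canister_1_center and slot_stop below 0.035 m and height (world z) of canister_1_center above 0.0725 m and contact force between the fingers and canister_1 above 1 N) or (horizontal distance between canister_2_center and slot_stop below 0.035 m and height (world z) of canister_2_center above 0.0725 m and contact force between the fingers and canister_2 above 1 N) or (horizontal distance between canister_3_center and slot_stop below 0.035 m and height (world z) of canister_3_center above 0.0725 m and contact force between the fingers and canister_3 above 1 N)) and ((horizontal distance between canister_1_center and slot_mouth below 0.022 m and height (world z) of canister_1_center below 0.053 m and angle between canister_1_center's own z axis and vertical below 0.1 rad) or (horizontal distance between canister_2_center and slot_mouth below 0.022 m and height (world z) of canister_2_center below 0.053 m and angle between canister_2_center's own z axis and vertical below 0.1 rad) or (horizontal distance between canister_3_center and slot_mouth below 0.022 m and height (world z) of canister_3_center below 0.053 m and angle between canister_3_center's own z axis and vertical below 0.1 rad)) and ((horizontal distance between canister_1_center and slot_middle below 0.022 m and height (world z) of canister_1_center below 0.053 m and angle between canister_1_center's own z axis and vertical below 0.1 rad) or (horizontal distance between canister_2_center and slot_middle below 0.022 m and height (world z) of canister_2_center below 0.053 m and angle between canister_2_center's own z axis and vertical below 0.1 rad) or (horizontal distance between canister_3_center and slot_middle below 0.022 m and height (world z) of canister_3_center below 0.053 m and angle between canister_3_center's own z axis and vertical below 0.1 rad))), for 0.2 s.
At the end, for the whole second after the job is handed in: the heaviest canister is held by the fingers alone, upright within 0.2 rad and at rest, its centre 0.15 to 0.30 m above the table (its underside at least 0.10 m); the other two stand upright on the table at rest in the lane, each within 22 mm of one of the three places, untouched by the fingers (height (world z) of canister_2_center between 0.1475 and 0.3 m and angle between canister_2_center's own z axis and vertical below 0.2 rad and contact force between the fingers and canister_2 above 2 N and linear speed of each of canister_2, canister_1, canister_3 below 0.03 m/s and contact force between canister_2 and lane below 0.1 N and contact force between each of canister_2, the fingers and canister_1 below 0.1 N and contact force between each of canister_2, the fingers and canister_3 below 0.1 N and ((horizontal distance between canister_1_center and slot_stop below 0.022 m and height (world z) of canister_1_center below 0.053 m and angle between canister_1_center's own z axis and vertical below 0.1 rad) or (horizontal distance between canister_1_center and slot_middle below 0.022 m and height (world z) of canister_1_center below 0.053 m and angle between canister_1_center's own z axis and vertical below 0.1 rad) or (horizontal distance between canister_1_center and slot_mouth below 0.022 m and height (world z) of canister_1_center below 0.053 m and angle between canister_1_center's own z axis and vertical below 0.1 rad)) and ((horizontal distance between canister_3_center and slot_stop below 0.022 m and height (world z) of canister_3_center below 0.053 m and angle between canister_3_center's own z axis and vertical below 0.1 rad) or (horizontal distance between canister_3_center and slot_middle below 0.022 m and height (world z) of canister_3_center below 0.053 m and angle between canister_3_center's own z axis and vertical below 0.1 rad) or (horizontal distance between canister_3_center and slot_mouth below 0.022 m and height (world z) of canister_3_center below 0.053 m and angle between canister_3_center's own z axis and vertical below 0.1 rad))); the arm keeps its last pose, push and grip.
It fails at once if a canister is tipped by more than 0.5 rad (angle between any of canister_1_center, canister_2_center, canister_3_center's own z axis and vertical above 0.5 rad).
It fails at once if a bystander is moved by more than 25 mm (distance of any of salt_shaker, ticket_block, portion_cup, deli_cup, spoon, label_roll from where it was at the start of the episode above 0.025 m).
It also fails if it takes over 72 s, if anything falls off the work surface, if the arm or the gripper's body presses on something with over 40 N, if the wrist force passes 120 N, or if a joint passes its speed limit or range.

ROBOT

A 7-joint arm with a two-finger parallel gripper is mounted at the origin on a cart in front of the work surface, level with it; the furniture and walls round the work are solid. World frame = base frame: x ahead of the robot, y to its left, z up, the work surface at z = 0. Lengths are in m, angles in rad, forces in N, time in s.
With the tool pointing down it reaches from about 0.4 to 0.85 m from the base axis. Payload 10.4 kg.
Tool frame: the origin (TCP) lies at the very end of the fingers, on their centre line; the grasp point (between the pads) lies 19 mm behind it; y points along the fingers, z is the direction in which the jaws open and shut, and the axes are right-handed (so a half turn about y gives the same grasp; the last joint's range is limited). The gripper opens to 85 mm and grips with 20 to 120 N. Pads are 22 mm wide; open, the fingers measure 114 mm over their backs; the gripper's body (76 mm by 85 mm) begins 54 mm behind the grasp point. The pads swing forward as they close: fully open they stand 13 mm farther back than shut.
Start: joints at [-1.22, 0.332, -0.065, 1.46, 0.022, 1.35, -0.088], TCP at [0.228, 0.582, 0.231] pointing down, gripper open.
Joint ranges: [-2.6, 2.6], [-0.5, 2.12], [-1.47, 1.34], [0.16, 2.42], [-1.27, 4.41], [0.06, 2.06], [-2.6, 2.6]. Speed limits (rad/s): [2.22, 2.22, 2.79, 2.79, 3.14, 3.14, 3.14].

INTERFACE

Orientations are given as a unit quaternion [x, y, z, w].
In Python, from workcell import manip gives the robot as it stands.
- The arm moves only by the tool arm_command, never from a script. Its argument "commands" is a list that holds one entry, the list of rows, each a list of 6 numbers: the shift along the world's x, y, z in cm, then the turn, a rotation vector about the world's x, y, z in degrees. A call has 1 to 20 rows; each row is the pose to reach, as a shift and turn from the pose commanded when the call began; what a row does not reach only later rows make up. A row lasts 1/10 s, in which the tool goes at most 50 mm and 8.59 degrees, less where a joint would pass 70% of its speed; a pose out of reach is approached as far as the arm can. A call with a gripper value outside its range is refused whole. "claw" is the finger opening in cm, from 0 to 8.54, set as the call begins (left out, the last holds). The fingers move at their own pace and stop on an object; "newtons" is the grip in N (left out, the last holds). Time passes only in rows, so rows that repeat a pose let the fingers close. It gives the time, the measured TCP pose, the force and the opening at its end, in the units of the state.
- manip.get_obs(): the state, without advancing time (a new reading comes with each control period).
- manip.camera(name): name is "scene" or "top" or "wrist"; returns a dict with "pixels" (480x640x3 uint8, blue, green, red), "depth" (480x640 float32, m along the optical axis (not along the pixel's ray), 0 where there is no reading), "K" (3x3 intrinsics, pixels), "rvec" (rotation vector, rad) and "tvec" (3), from world to camera coordinates, as OpenCV has them. Camera axes: x right, y down, z forward; pixel columns grow to the right and rows downward; lengths in m; the calibration is good to about 2 mm. A picture is of the moment at which its call begins.
- manip.hand_in(): hands the job in, once; it reports no verdict.
Trained networks look in the newest picture that a camera, given by its name, has taken for a name from the list of things; names that differ only in an ending like _2 or _b are one class to them, and where a whole thing is asked for, a point or a joint stands for the part that bears it (a point fixed in the world has none). Each returns a list of dicts, best first, with "p" (0 to 1); they miss things now and then, are a little off and sometimes report something else, mostly with a low value. They report only what shows in the picture. A call takes as long as a camera call. They do not tell look-alikes from the thing itself.
- manip.masks_of(camera, thing): "mask" (480x640 bool, what is visible of it) and "bbox" ([left, top, right, bottom] in pixels, round what is visible of it).
The state is a dict: "clock": time; "joint_pos": joint angles; "joint_velocities": joint speeds; "tau": joint torques, N m; "position": TCP position; "ee_rot": TCP orientation; "ft_force": force on the tool from outside, world axes, zero at the start; "torque": the same for the moment, N m; "grip_width": opening from 0.0 (shut) to 1.0 (fully open).
Only numpy, scipy, OpenCV 4.12 (cv2) and the standard library are available. Lean on these libraries where they do the work, as an engineer would, in place of code of your own. Each camera call takes 0.05 s, during which the arm holds its last target.

## Working session

There is one attempt and no reset: what is moved stays moved. The work goes in short steps, Python scripts to look and compute and a tool call to move; the robot and the scene stay as the last step left them, time stands still between calls to the robot, and variables do not carry over. Pictures are saved under pics/ and viewed, and the job is handed in when it is done.

Besides the shell and the picture viewer there is one more tool, called by a JSON object that holds its "method" and its "body", one argument or row to a line. arm_command: Moves the arm, as the interface text tells. Its arguments: {"type":"object","properties":{"commands":{"type":"array"},"claw":{"type":"number"},"newtons":{"type":"number"}},"required":["commands"]}

```bash
ls; mkdir -p pics
cat > h.py <<'E'
import numpy as np, cv2
from workcell import manip
def snap(n,tag):
    c=manip.camera(n); cv2.imwrite(f'pics/{tag}.png',c['pixels']); return c
def pts(c,mask):
    v,u=np.nonzero(mask&(c['depth']>0)); d=c['depth'][v,u].astype(float)
    K=np.array(c['K']); P=np.stack([(u-K[0,2])/K[0,0]*d,(v-K[1,2])/K[1,1]*d,d],1)
    R=cv2.Rodrigues(np.array(c['rvec'],float))[0]
    return (P-np.array(c['tvec']).ravel())@R, u, v
E
python3 - <<'E'
from h import *
print(manip.get_obs())
for n in ['top','scene','wrist']:
    c=snap(n,n+'0')
    R=cv2.Rodrigues(np.array(c['rvec'],float))[0]; print(n,-R.T@np.array(c['tvec']).ravel(),c['K'][0])
    for t in ['canister_1_center','lane']:
        for m in manip.masks_of(n,t):
            P,u,v=pts(c,m['mask']); 
            print(t,round(m['p'],2),np.round(m['bbox']),len(P), np.round(np.median(P,0),3) if len(P) else '', np.round(P.min(0),3) if len(P) else '',np.round(P.max(0),3) if len(P) else '')
E
```

```text
pics
{'clock': 0.0, 'joint_pos': array([-1.21957672,  0.33289847, -0.06471523,  1.46097956,  0.02160979,
        1.34989096, -0.08847239]), 'joint_velocities': array([-7.90362984e-04,  3.22157089e-04, -1.17200313e-03, -5.31112724e-05,
       -6.22803303e-04,  6.55946921e-04,  9.85411681e-04]), 'tau': array([ 7.32838515e-06, -6.25448227e+01,  4.93569416e-02, -3.91606522e+01,
        1.63526827e-02,  9.90041415e-03,  6.30473295e-06]), 'position': array([0.22809136, 0.58147303, 0.23048111]), 'ee_rot': array([ 0.69531381, -0.13144553,  0.13130256, -0.6942769 ]), 'ft_force': array([ 0.23714739,  0.10741103, -0.35655701]), 'torque': array([-0.00870934,  0.05868059,  0.00363701]), 'grip_width': 1.001475341273273}
top [0.27010594 0.05726585 1.49681906] [610.33469628   0.         323.46057215]
canister_1_center 0.89 [211. 222. 244. 256.] 686 [0.553 0.31  0.093] [ 0.529  0.286 -0.001] [0.587 0.344 0.102]
lane 0.8 [209. 219. 305. 273.] 1724 [0.525 0.258 0.006] [ 0.497  0.122 -0.007] [0.621 0.366 0.097]
scene [-0.24155094 -0.6605499   0.7746077 ] [500.05522574   0.         317.89059273]
canister_1_center 0.79 [239. 186. 262. 220.] 732 [0.544 0.297 0.062] [ 0.44   0.17  -0.001] [0.69  0.447 0.099]
lane 0.94 [228. 205. 313. 252.] 698 [0.527 0.209 0.011] [ 0.49   0.117 -0.002] [0.613 0.36  0.033]
wrist [0.15067887 0.61323583 0.37331738] [348.88973674   0.         318.01674842]
lane 0.73 [113. 445. 237. 478.] 260 [0.501 0.192 0.003] [ 0.495  0.159 -0.   ] [0.514 0.353 0.007]
```

Run:
```python
import cv2
t=cv2.imread('pics/top0.png'); s=cv2.imread('pics/scene0.png')
cv2.imwrite('pics/topc.png',cv2.resize(t[190:340,180:380],None,fx=4,fy=4))
cv2.imwrite('pics/scenec.png',cv2.resize(s[160:310,210:410],None,fx=4,fy=4))
```

```text
(no output)
```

View pics/top0.png

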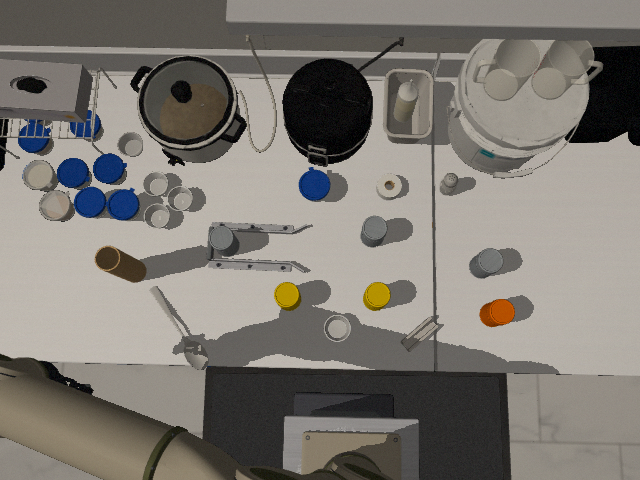

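View pics/topc.png

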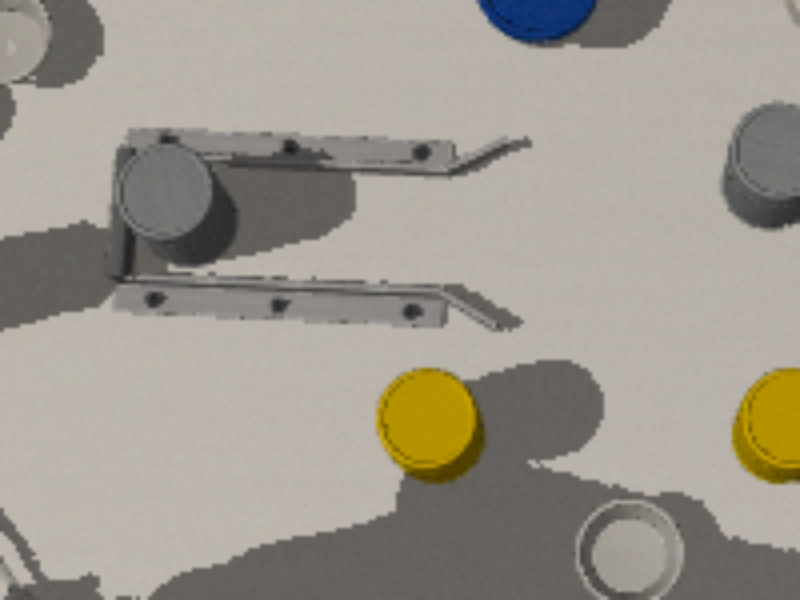

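View pics/scene0.png

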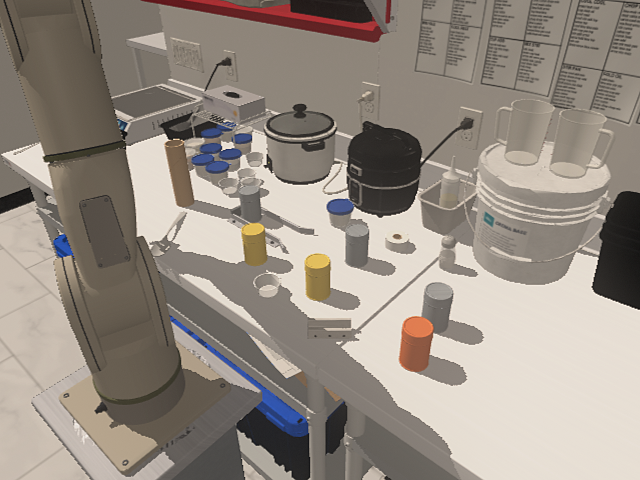

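View pics/scenec.png

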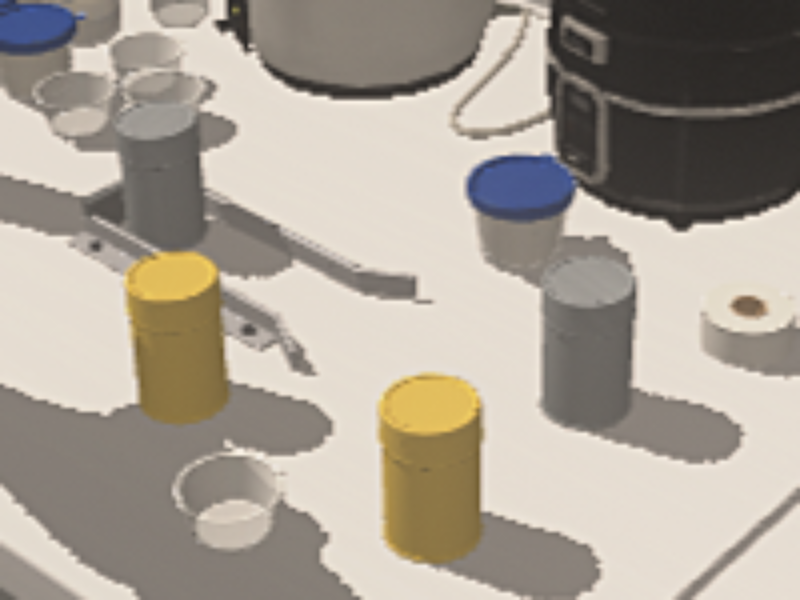

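Grey canisters are at top pixels (222,238) in the lane, (374,230) and (488,262). The yellow ones at (287,295) and (377,295) and the orange one at (498,312) are look-alikes to leave alone. The crop confirms that only the grey ones are plain steel. Next I'll measure.

```bash
cat >> h.py <<'E'
from scipy.optimize import least_squares
from scipy.spatial.transform import Rotation as Rot
def cans(c,wins):
    out=[]
    full=np.ones((480,640),bool); P,u,v=pts(c,full)
    for (a,b) in wins:
        m=(abs(u-a)<22)&(abs(v-b)<22)&(P[:,2]>0.085)&(P[:,2]<0.105)
        Q=P[m]
        (cx,cy),r=cv2.minEnclosingCircle(Q[:,:2].astype(np.float32))
        out.append((Q[:,:2].mean(0).round(4),(round(cx,4),round(cy,4)),round(r,4),np.median(Q[:,2]).round(4),m.sum()))
    return out
E
python3 - <<'E'
from h import *
c=manip.camera('top')
for o in cans(c,[(222,238),(374,230),(488,262),(287,295),(377,295),(498,312)]): print(o)
P,u,v=pts(c,np.ones((480,640),bool))
m=(u>200)&(u<315)&(v>212)&(v<280)
t=m&(abs(P[:,2])<0.05)
print('table z',np.median(P[(u>300)&(u<350)&(v>225)&(v<265),2]))
# rails
q=P[m&(P[:,2]>0.010)&(P[:,2]<0.024)]
import collections
for lo in np.arange(q[:,1].min(),q[:,1].max(),0.02):
    s=q[(q[:,1]>=lo)&(q[:,1]<lo+0.02)]
    a=s[s[:,0]>0.55];b=s[s[:,0]<0.55]
    print(round(lo,3),len(a),len(b),[ (x[:,0].mean().round(4),x[:,0].min().round(4),x[:,0].max().round(4)) if len(x) else None for x in (a,b)])
s=P[m&(P[:,2]>0.024)&(P[:,2]<0.036)&(P[:,1]>0.32)]
print('stop',len(s),s.mean(0),s.min(0),s.max(0))
o=manip.get_obs(); R=Rot.from_quat(o['ee_rot']).as_matrix(); print(R.round(3)); 
for n in ['salt_shaker','deli_cup','label_roll','ticket_block','portion_cup']:
    for k in manip.masks_of('top',n)[:3]: 
        Q=pts(c,k['mask'])[0]; print(n,round(k['p'],2),np.round(k['bbox']),np.median(Q,0).round(3))
E
```

```text
(array([0.5583, 0.315 ]), (0.5597, 0.3145), 0.0307, np.float64(0.094), np.int64(496))
(array([ 0.5901, -0.0448]), (0.5905, -0.0448), 0.0297, np.float64(0.0944), np.int64(491))
(array([ 0.5179, -0.3133]), (0.5186, -0.314), 0.0307, np.float64(0.0942), np.int64(521))
(array([0.4282, 0.157 ]), (0.4289, 0.1575), 0.0301, np.float64(0.0942), np.int64(519))
(array([ 0.433 , -0.0526]), (0.4334, -0.0531), 0.0299, np.float64(0.094), np.int64(519))
(array([ 0.3999, -0.336 ]), (0.3999, -0.3368), 0.0302, np.float64(0.094), np.int64(544))
table z 0.000620333617430838
0.112 19 16 [(np.float64(0.6082), np.float64(0.6014), np.float64(0.6201)), (np.float64(0.5024), np.float64(0.4936), np.float64(0.5413))]
0.132 20 20 [(np.float64(0.5992), np.float64(0.5919), np.float64(0.6061)), (np.float64(0.5075), np.float64(0.5003), np.float64(0.5146))]
0.152 23 20 [(np.float64(0.5946), np.float64(0.5902), np.float64(0.6142)), (np.float64(0.516), np.float64(0.5007), np.float64(0.5382))]
0.172 22 28 [(np.float64(0.5964), np.float64(0.59), np.float64(0.6291)), (np.float64(0.5145), np.float64(0.4973), np.float64(0.5197
[... 1330 characters left out ...]
.35420679 0.03008383] [0.5190986  0.32759096 0.02429624] [0.59925043 0.36143211 0.03561426]
[[ 0.931 -0.     0.365]
 [-0.365  0.     0.931]
 [-0.    -1.    -0.   ]]
salt_shaker 0.7 [440. 171. 457. 196.] [ 0.708 -0.225  0.068]
salt_shaker 0.56 [208. 220. 306. 271.] [0.521 0.254 0.006]
deli_cup 0.63 [301. 168. 330. 202.] [0.702 0.102 0.058]
deli_cup 0.47 [151. 284. 211. 369.] [0.304 0.391 0.008]
label_roll 0.95 [375. 174. 403. 200.] [ 0.712 -0.085  0.028]
label_roll 0.63 [205. 225. 306. 272.] [0.521 0.249 0.006]
ticket_block 0.83 [399. 316. 438. 350.] [ 0.348 -0.158  0.016]
ticket_block 0.38 [472. 249. 504. 279.] [ 0.514 -0.307  0.092]
portion_cup 0.72 [322. 316. 349. 342.] [0.359 0.038 0.009]
```

Run:
```python
from h import *
acc=[]
for cam in ['top','scene']:
    c=manip.camera(cam)
    P,u,v=pts(c,np.ones((480,640),bool))
    m=(P[:,0]>0.47)&(P[:,0]<0.65)&(P[:,1]>0.10)&(P[:,1]<0.38)
    r=P[m&(P[:,1]>0.165)&(P[:,1]<0.345)&(P[:,2]>0.013)&(P[:,2]<0.021)]
    def f(p):
        d=(r[:,0]-p[0]-(r[:,1]-0.25)*np.tan(p[1]))*np.cos(p[1])
        return np.minimum(abs(abs(d)-0.0385),0.012)
    best=min((least_squares(f,[x,a],loss='soft_l1',f_scale=0.002) for x in (.55,.556,.562) for a in (0,.03,.06)),key=lambda s:s.cost)
    print(cam,len(r),best.x,best.cost, (f(best.x)<0.004).mean())
    x0,a=best.x
    d=(P[:,0]-x0-(P[:,1]-.25)*np.tan(a))*np.cos(a)
    s=(P[:,1]-.25)*np.cos(a)+(P[:,0]-x0)*np.sin(a)
    # rail start/flare & stop profile
    st=m&(P[:,2]>0.023)&(P[:,2]<0.034)&(abs(d)<.036)&(s>0.08)
    print('stop s',np.percentile(s[st],[2,10,25,50,75,90,98]).round(4),st.sum())
    fl=m&(P[:,2]>0.012)&(P[:,2]<0.022)&(abs(d)>.03)&(abs(d)<.062)&(s<-.05)
    print('lip min s',np.sort(s[fl])[:8].round(4))
    for lo in np.arange(-.15,-.07,.006):
        k=fl&(s>=lo)&(s<lo+.006); 
        print(round(lo,3),np.sort(abs(d[k])).round(3)[:12])
```

```text
top 254 [0.55676799 0.02429068] 0.0006026892468107129 0.9330708661417323
stop s [0.0974 0.0996 0.1014 0.1057 0.1085 0.1095 0.1105] 84
lip min s [-0.1299 -0.1292 -0.129  -0.129  -0.1277 -0.1277 -0.1265 -0.1255]
-0.15 []
-0.144 []
-0.138 []
-0.132 [0.055 0.056 0.056 0.056 0.056 0.058 0.06 ]
-0.126 [0.051 0.052 0.054 0.054 0.055 0.055 0.055 0.056 0.056 0.056 0.057 0.059]
-0.12 [0.047 0.048 0.049 0.049 0.049 0.051 0.052 0.052 0.052 0.054 0.054]
-0.114 [0.046 0.046 0.047 0.047 0.048 0.048 0.049 0.05  0.052]
-0.108 [0.039 0.04  0.042 0.042 0.043 0.043 0.044 0.044 0.045 0.046 0.046 0.046]
-0.102 [0.037 0.038 0.039 0.04  0.04  0.041 0.042 0.042 0.043 0.044 0.044]
-0.096 [0.036 0.037 0.037 0.038 0.038 0.04  0.04  0.04  0.041 0.041 0.057]
-0.09 [0.036 0.036 0.037 0.038 0.038 0.039 0.04  0.04  0.04  0.04  0.041]
-0.084 [0.035 0.035 0.036 0.037 0.037 0.038 0.039 0.039 0.04  0.041]
-0.078 [0.036 0.036 0.036 0.037 0.038 0.038 0.039 0.04  0.04  0.041 0.041 0.046]
-0.072 [0.035 0.036 0.036 0.036 0.037 0.039 0.039 0.039 0.04  0.041]
scene 211 [0.55299733 0.02843863] 0.0012082554835620755 0.7251184834
[... 246 characters left out ...]
0.06  0.061]
-0.126 [0.051 0.051 0.052 0.053 0.053 0.054 0.056 0.056 0.057 0.059]
-0.12 [0.044 0.046 0.047 0.047 0.048 0.048 0.049 0.05  0.05  0.051 0.051 0.054]
-0.114 [0.044 0.045 0.048 0.048 0.049 0.049 0.05  0.051]
-0.108 [0.043 0.043 0.044 0.045 0.045 0.045 0.046 0.047 0.048 0.048]
-0.102 [0.038 0.039 0.039 0.041 0.041 0.041 0.042 0.044 0.045 0.045 0.05 ]
-0.096 [0.037 0.038 0.039 0.039 0.039 0.039 0.041 0.044]
-0.09 [0.034 0.037 0.037 0.037 0.037 0.038 0.038 0.039 0.039 0.04  0.04  0.041]
-0.084 [0.035 0.036 0.038 0.039 0.04  0.041 0.042]
-0.078 [0.036 0.037 0.037 0.038 0.038 0.038 0.038 0.04  0.04  0.043]
-0.072 [0.035 0.035 0.035 0.035 0.036 0.037 0.038 0.038 0.038 0.038 0.04  0.041]
```

{"method": "arm_command", "body": {
  "commands": [
    [[36.2, -62.6, -3, 0, 0, -70], [36.2, -62.6, -3, 0, 0, -70], [36.2, -62.6, -3, 0, 0, -70], [36.2, -62.6, -3, 0, 0, -70], [36.2, -62.6, -3, 0, 0, -70], [36.2, -62.6, -3, 0, 0, -70], [36.2, -62.6, -3, 0, 0, -70], [36.2, -62.6, -3, 0, 0, -70], [36.2, -62.6, -3, 0, 0, -70], [36.2, -62.6, -3, 0, 0, -70], [36.2, -62.6, -3, 0, 0, -70], [36.2, -62.6, -3, 0, 0, -70], [36.2, -62.6, -3, 0, 0, -70], [36.2, -62.6, -3, 0, 0, -70], [36.2, -62.6, -3, 0, 0, -70], [36.2, -62.6, -3, 0, 0, -70], [36.2, -62.6, -3, 0, 0, -70], [36.2, -62.6, -3, 0, 0, -70], [36.2, -62.6, -3, 0, 0, -70], [36.2, -62.6, -3, 0, 0, -70]]
  ],
  "claw": 8.54,
  "newtons": 60
}}

```text
clock: 2.85
position: [0.5901, -0.043, 0.2015]
ee_rot: [-0.494, 0.506, -0.506, 0.494]
ft_force: [-0.1, -0.0, -1.0]
grip_width: 1.002
```

{"method": "arm_command", "body": {
  "commands": [
    [[0, -0.1, -5, 0, 0, 0], [0, -0.1, -10, 0, 0, 0], [0, -0.1, -14, 0, 0, 0], [0, -0.1, -16, 0, 0, 0], [0, -0.1, -16, 0, 0, 0], [0, -0.1, -16, 0, 0, 0]]
  ]
}}

```text
clock: 3.45
position: [0.5906, -0.0449, 0.0422]
ee_rot: [0.494, -0.506, 0.506, -0.494]
ft_force: [-0.3, -0.1, 0.6]
grip_width: 0.998
```

{"method": "arm_command", "body": {
  "commands": [
    [[0, 0, 0, 0, 0, 0], [0, 0, 0, 0, 0, 0], [0, 0, 0, 0, 0, 0], [0, 0, 0, 0, 0, 0], [0, 0, 0, 0, 0, 0], [0, 0, 0, 0, 0, 0]]
  ],
  "claw": 0,
  "newtons": 50
}}

```text
clock: 4.05
position: [0.591, -0.045, 0.0432]
ee_rot: [0.493, -0.506, 0.506, -0.494]
ft_force: [-3.1, 0.3, 7.9]
grip_width: 0.694
```

Run:
```python
from h import *
o=manip.get_obs(); print(o['clock'],o['position'],o['ft_force'],o['grip_width'])
c=snap('wrist','w1');
```

```text
4.05 [ 0.59100808 -0.04504583  0.0431545 ] [-3.096032    0.26750577  7.93998519] 0.6936422360830128
```

View pics/w1.png

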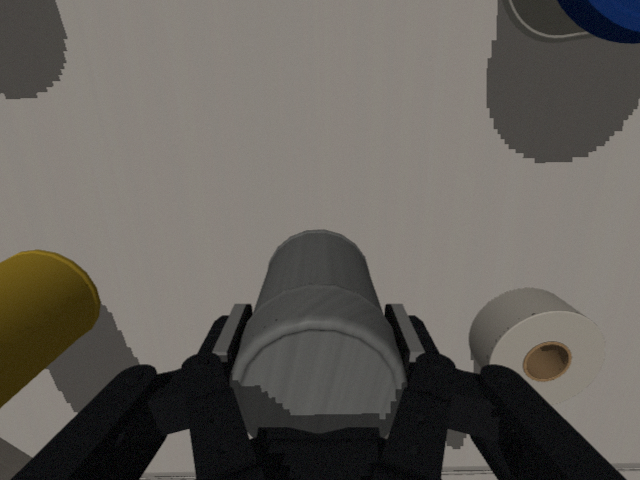

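The wrist view shows the grey canister centred between the pads at (320,330), with nothing else in the jaws. I'll drag it to the lane.

{"method": "arm_command", "body": {
  "commands": [
    [[-0.6, 2, 0.1, 0, 0, 0], [-1.4, 4.5, 0.1, 0, 0, 0], [-2.2, 7, 0.1, 0, 0, 0], [-3, 9.5, 0.1, 0, 0, 0], [-3.7, 12, 0.1, 0, 0, 0], [-3.7, 14, 0.1, 0, 0, 0], [-3.7, 16, 0.1, 0, 0, 0], [-3.6, 18, 0.1, 0, 0, 0], [-3.6, 20, 0.1, 0, 0, 0], [-3.5, 22, 0.1, 0, 0, 0], [-3.5, 24, 0.1, 0, 0, 0], [-3.5, 26, 0.1, 0, 0, 0], [-3.4, 28, 0.1, 0, 0, 0], [-3.4, 29, 0.1, 0, 0, 0], [-3.4, 29, 0.1, 0, 0, 0], [-3.4, 29, 0.1, 0, 0, 0]]
  ]
}}

```text
clock: 5.7
position: [0.5567, 0.2468, 0.0433]
ee_rot: [-0.493, 0.506, -0.506, 0.495]
ft_force: [0.5, 6.4, 5.5]
grip_width: 0.694
```

Run:
```python
from h import *
c=snap('top','t2'); cv2.imwrite('pics/t2c.png',cv2.resize(c['pixels'][190:340,180:380],None,fx=4,fy=4))
c=snap('wrist','w2')
```

```text
(no output)
```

View pics/t2c.png

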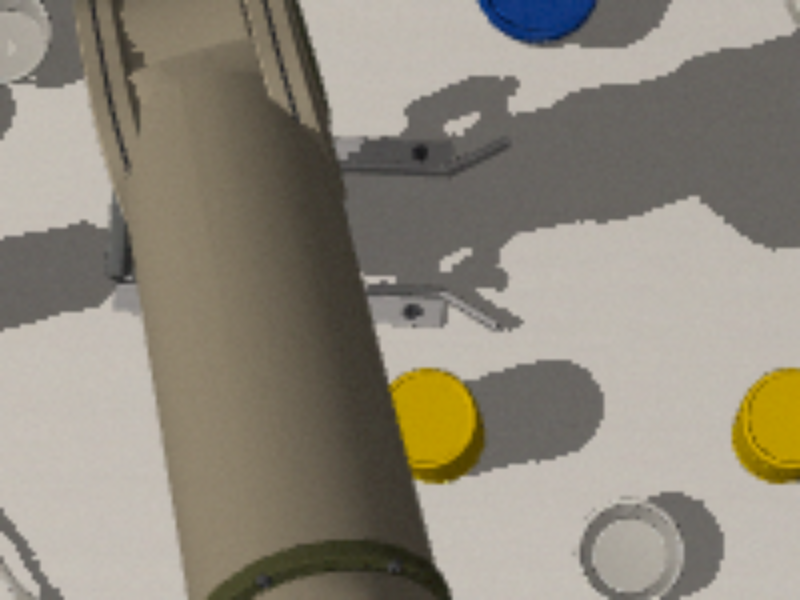

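View pics/w2.png

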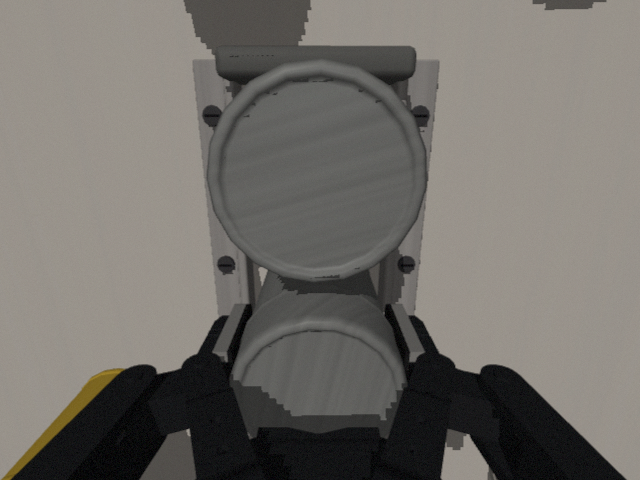

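A is in the lane, with its lid at (320,370) in the wrist view. The first canister is ahead at (318,170), with a small gap between them. I'll push on until I feel the stop.

{"method": "arm_command", "body": {
  "commands": [
    [[0, 0.8, 0, 0, 0, 0], [0, 1.4, 0, 0, 0, 0], [0, 1.6, 0, 0, 0, 0], [0, 1.6, 0, 0, 0, 0], [0, 1.6, 0, 0, 0, 0]]
  ]
}}

```text
clock: 6.3
position: [0.5575, 0.2578, 0.0432]
ee_rot: [0.493, -0.506, 0.508, -0.493]
ft_force: [-0.1, -6.9, 8.1]
grip_width: 0.694
```

{"method": "arm_command", "body": {
  "commands": [
    [[0, 0.2, 0, 0, 0, 0], [0, 0.3, 0, 0, 0, 0], [0, 0.3, 0, 0, 0, 0]]
  ]
}}

```text
clock: 6.6
position: [0.5576, 0.2594, 0.0433]
ee_rot: [0.493, -0.506, 0.508, -0.492]
ft_force: [-1.8, -11.4, 11.3]
grip_width: 0.692
```

Run:
```python
from h import *
c=snap('wrist','w3')
```

```text
(no output)
```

View pics/w3.png

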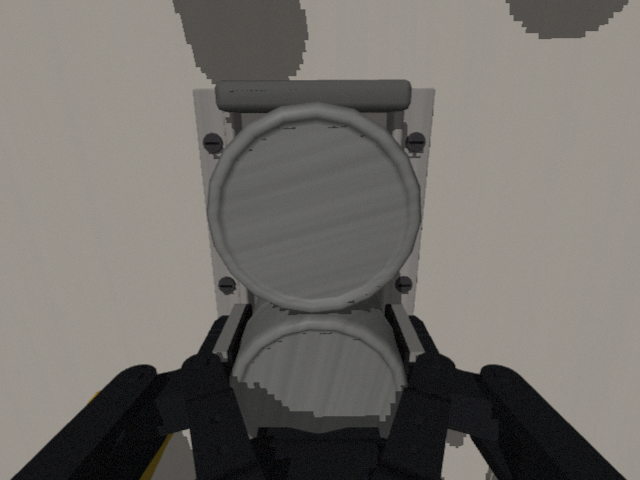

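```bash
cat >> h.py <<'E'
def circ(Q):
    f=lambda p:np.hypot(Q[:,0]-p[0],Q[:,1]-p[1])
    return Q[:,:2].mean(0)
E
python3 - <<'E'
from h import *
c=manip.camera('wrist')
P,u,v=pts(c,np.ones((480,640),bool))
m=(P[:,2]>.085)&(P[:,2]<.105)&(v<315)&(u>190)&(u<430)
Q=P[m]; print(cv2.minEnclosingCircle(Q[:,:2].astype(np.float32)),Q.mean(0),np.percentile(Q[:,1],[1,99]),np.percentile(Q[:,0],[1,99]))
s=(P[:,2]>.024)&(P[:,2]<.036)&(v<120)&(u>215)&(u<410)
print(np.percentile(P[s][:,1],[1,5,25,50,95]),P[s].mean(0))
o=manip.get_obs();print(o['position'],o['ft_force'])
E
```

```text
((0.5604567527770996, 0.3163541555404663), 0.03389868885278702) [0.55877527 0.32233539 0.09345506] [0.28982935 0.34789608] [0.53203644 0.58547108]
[0.34933321 0.35060143 0.35338232 0.35607895 0.36105235] [0.55853795 0.35600007 0.02923962]
[0.55761318 0.2593565  0.04331242] [ -1.28351252 -11.22564914  10.50258072]
```

The force and depth (lid front at y≈0.35, stop face at ≈0.351) say the pair is against the stop. I'll open and go for the second stray at top pixel (488,262), which is grey; the orange one at (498,312) stays.

{"method": "arm_command", "body": {
  "commands": [
    [[0, -0.2, 0, 0, 0, 0], [0, -0.3, 0, 0, 0, 0], [0, -0.4, 0, 0, 0, 0], [0, -0.4, 4, 0, 0, 0], [0, -0.4, 8, 0, 0, 0], [0, -0.4, 11, 0, 0, 0], [0, -0.4, 11, 0, 0, 0]]
  ],
  "claw": 8.54
}}

```text
clock: 7.4
position: [0.5583, 0.261, 0.157]
ee_rot: [0.491, -0.506, 0.507, -0.496]
ft_force: [0.1, 0.0, -0.1]
grip_width: 1.004
```

Run:
```python
from h import *
c=snap('wrist','w4')
o=manip.get_obs();print(o['position'],o['ft_force'],o['grip_width'])
P,u,v=pts(c,np.ones((480,640),bool))
m=(P[:,2]>.088)&(P[:,2]<.1)&(abs(P[:,0]-.557)<.04)&(P[:,1]>.18)&(P[:,1]<.36)
Q=P[m]; print(len(Q)); print(np.percentile(Q[:,1],[1,50,99]),np.percentile(Q[:,0],[1,99]))
```

```text
[0.55716122 0.26062805 0.15443288] [ 0.44221461  0.32272024 -0.57588557] 1.0002160478713553
14202
[0.23506743 0.30122279 0.34647668] [0.53134924 0.58586102]
```

View pics/w4.png

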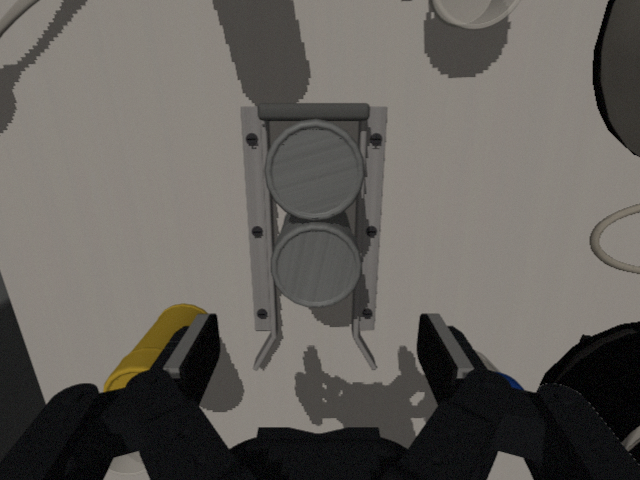

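The wrist view shows two canisters in file against the stop, with lids at (316,170) and (316,265). I'll move over B.

{"method": "arm_command", "body": {
  "commands": [
    [[-3.9, -57.4, 0, 0, 0, 0], [-3.9, -57.4, 0, 0, 0, 0], [-3.9, -57.4, 0, 0, 0, 0], [-3.9, -57.4, 0, 0, 0, 0], [-3.9, -57.4, 0, 0, 0, 0], [-3.9, -57.4, 0, 0, 0, 0], [-3.9, -57.4, 0, 0, 0, 0], [-3.9, -57.4, 0, 0, 0, 0], [-3.9, -57.4, 0, 0, 0, 0], [-3.9, -57.4, 0, 0, 0, 0], [-3.9, -57.4, 0, 0, 0, 0], [-3.9, -57.4, 0, 0, 0, 0], [-3.9, -57.4, 0, 0, 0, 0], [-3.9, -57.4, 0, 0, 0, 0], [-3.9, -57.4, 0, 0, 0, 0], [-3.9, -57.4, 0, 0, 0, 0]]
  ]
}}

```text
clock: 9.05
position: [0.5177, -0.3125, 0.1519]
ee_rot: [-0.494, 0.506, -0.505, 0.495]
ft_force: [-0.4, -0.1, 0.2]
grip_width: 1.002
```

Run:
```python
from h import *
c=snap('wrist','w5')
o=manip.get_obs();print(o['position'],o['ft_force'])
P,u,v=pts(c,np.ones((480,640),bool))
m=(P[:,2]>.088)&(P[:,2]<.1)&(abs(P[:,0]-.518)<.05)&(abs(P[:,1]+.313)<.06)
Q=P[m]; print(len(Q),cv2.minEnclosingCircle(Q[:,:2].astype(np.float32)),Q.mean(0))
```

```text
[ 0.51770363 -0.31273215  0.15213812] [ 1.02804639 -0.25209039 -0.62217006]
6452 ((0.5180103778839111, -0.31359392404556274), 0.029809586703777313) [ 0.51823168 -0.31173782  0.0932758 ]
```

View pics/w5.png

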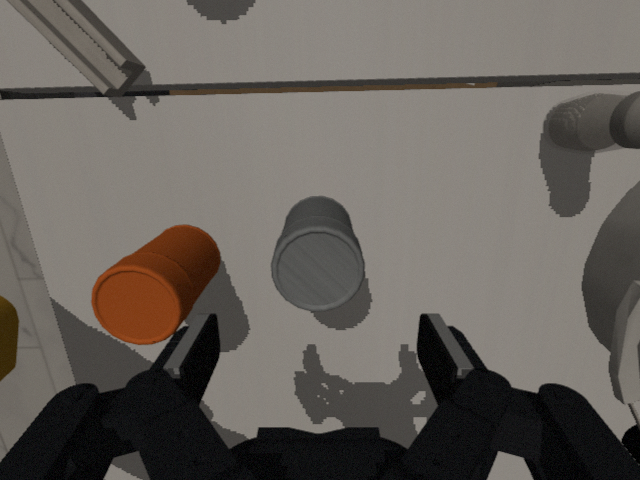

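B is the plain grey canister at (318,265), and orange at (140,300) is clear of the finger. There is a dark table seam at row ~90, so I'll lift B slightly to cross it.

{"method": "arm_command", "body": {
  "commands": [
    [[0, 0, -4, 0, 0, 0], [0, 0, -8, 0, 0, 0], [0, 0, -11, 0, 0, 0], [0, 0, -11, 0, 0, 0], [0, 0, -11, 0, 0, 0]]
  ]
}}

```text
clock: 9.6
position: [0.5175, -0.3139, 0.0431]
ee_rot: [0.494, -0.506, 0.506, -0.494]
ft_force: [0.4, -0.3, -0.0]
grip_width: 1.0
```

{"method": "arm_command", "body": {
  "commands": [
    [[0, 0, 0, 0, 0, 0], [0, 0, 0, 0, 0, 0], [0, 0, 0, 0, 0, 0], [0, 0, 0, 0, 0, 0], [0, 0, 0, 0, 0, 0], [0, 0, 0, 0, 0, 0]]
  ],
  "claw": 0,
  "newtons": 60
}}

```text
clock: 10.2
position: [0.5184, -0.3147, 0.0445]
ee_rot: [0.493, -0.505, 0.507, -0.494]
ft_force: [-0.8, 0.8, 7.0]
grip_width: 0.69
```

{"method": "arm_command", "body": {
  "commands": [
    [[0, 0, 0.5, 0, 0, 0], [0, 0, 1, 0, 0, 0], [0, 0, 1, 0, 0, 0], [0, 0, 1, 0, 0, 0]]
  ]
}}

```text
clock: 10.6
position: [0.5173, -0.3141, 0.0525]
ee_rot: [0.494, -0.506, 0.506, -0.494]
ft_force: [0.2, 0.6, -1.8]
grip_width: 0.692
```

{"method": "arm_command", "body": {
  "commands": [
    [[0.5, 3, 0, 0, 0, 0], [1, 7, 0, 0, 0, 0], [1.5, 11, 0, 0, 0, 0], [2, 15, 0, 0, 0, 0], [2.4, 19, 0, 0, 0, 0], [2.6, 21, -0.4, 0, 0, 0], [2.7, 22, -0.9, 0, 0, 0], [2.8, 24, -0.9, 0, 0, 0], [3, 27, -0.9, 0, 0, 0], [3.2, 30, -0.9, 0, 0, 0], [3.3, 33, -0.9, 0, 0, 0], [3.4, 36, -0.9, 0, 0, 0], [3.4, 38.5, -0.9, 0, 0, 0], [3.5, 41, -0.9, 0, 0, 0], [3.5, 43.5, -0.9, 0, 0, 0], [3.6, 46, -0.9, 0, 0, 0], [3.7, 48, -0.9, 0, 0, 0], [3.7, 49.5, -0.9, 0, 0, 0], [3.7, 49.8, -0.9, 0, 0, 0], [3.7, 49.8, -0.9, 0, 0, 0]]
  ]
}}

```text
clock: 12.6
position: [0.5562, 0.1833, 0.0445]
ee_rot: [0.493, -0.506, 0.507, -0.494]
ft_force: [0.5, 0.6, 8.7]
grip_width: 0.69
```

Run:
```python
from h import *
o=manip.get_obs();print(o['position'],o['ft_force'])
c=snap('wrist','w6')
```

```text
[0.55618326 0.18327459 0.04450961] [0.53698799 0.63593185 8.6938423 ]
```

View pics/w6.png

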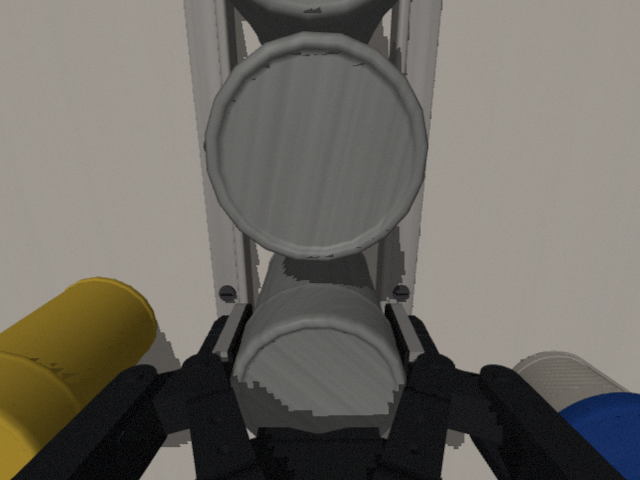

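{"method": "arm_command", "body": {
  "commands": [
    [[0, 0.7, 0, 0, 0, 0], [0, 1.3, 0, 0, 0, 0], [0, 1.6, 0, 0, 0, 0], [0, 1.7, 0, 0, 0, 0], [0, 1.7, 0, 0, 0, 0], [0, 1.7, 0, 0, 0, 0]]
  ]
}}

```text
clock: 13.25
position: [0.5565, 0.1984, 0.0446]
ee_rot: [0.492, -0.506, 0.508, -0.494]
ft_force: [0.4, -4.1, 8.2]
grip_width: 0.688
```

{"method": "arm_command", "body": {
  "commands": [
    [[0, 0.2, 0, 0, 0, 0], [0, 0.4, 0, 0, 0, 0], [0, 0.4, 0, 0, 0, 0], [0, 0.4, 0, 0, 0, 0]]
  ]
}}

```text
clock: 13.65
position: [0.5565, 0.1993, 0.0445]
ee_rot: [0.493, -0.506, 0.509, -0.492]
ft_force: [-0.3, -13.3, 13.0]
grip_width: 0.691
```

Firm contact at y=0.1993, consistent with 60 mm spacing. I'll release and check the file.

{"method": "arm_command", "body": {
  "commands": [
    [[0, -0.2, 0, 0, 0, 0], [0, -0.3, 0, 0, 0, 0], [0, -0.3, 0, 0, 0, 0], [0, -0.3, 4, 0, 0, 0], [0, -0.3, 8, 0, 0, 0], [0, -0.3, 11, 0, 0, 0], [0, -0.3, 11, 0, 0, 0]]
  ],
  "claw": 8.54
}}

```text
clock: 14.35
position: [0.5564, 0.2028, 0.1577]
ee_rot: [0.491, -0.506, 0.507, -0.496]
ft_force: [1.2, -0.6, -0.4]
grip_width: 0.996
```

```bash
cat >> h.py <<'E'
def lids(c):
    P,u,v=pts(c,np.ones((480,640),bool))
    m=(P[:,2]>.088)&(P[:,2]<.1)&(abs(P[:,0]-.557)<.045)&(P[:,1]>.13)&(P[:,1]<.37)
    Q=P[m][:,:2]
    f=lambda p:np.minimum.reduce([np.hypot(Q[:,0]-p[2*i],Q[:,1]-p[2*i+1]) for i in range(3)])
    p=np.array([.556,.2,.557,.26,.558,.32])
    for _ in range(30):
        C=p.reshape(3,2); k=np.argmin([np.hypot(*(Q-a).T) for a in C],axis=0)
        p=np.concatenate([Q[k==i].mean(0) for i in range(3)])
    return p.reshape(3,2).round(4),len(Q)
E
python3 - <<'E'
from h import *
o=manip.get_obs();print(o['clock'],o['position'],o['ft_force'])
c=snap('wrist','w7'); print(lids(c))
E
```

```text
14.35 [0.55642932 0.2028169  0.15769567] [ 1.21583297 -0.62544882 -0.3746319 ]
(array([[0.5572, 0.2018],
       [0.5583, 0.2611],
       [0.5588, 0.3205]]), 24520)
```

View pics/w7.png

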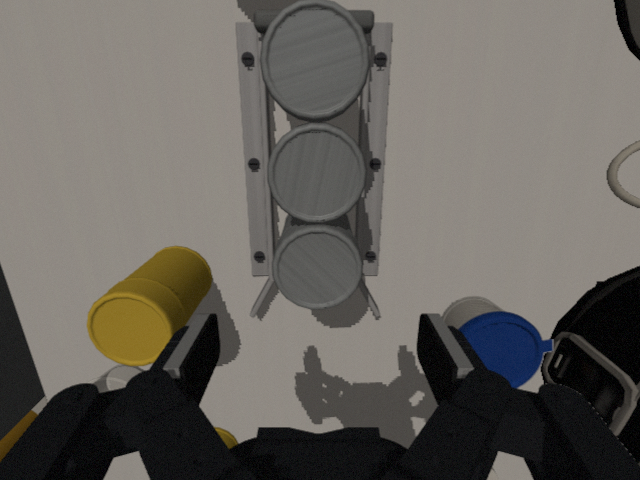

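The wrist view shows three lids in single file: (316,60), (316,172) and (316,265). I'll heft the mouth canister.

{"method": "arm_command", "body": {
  "commands": [
    [[0, -0.2, -4, 0, 0, 0], [0, -0.2, -8, 0, 0, 0], [0, -0.2, -11, 0, 0, 0], [0, -0.2, -11, 0, 0, 0], [0, -0.2, -11, 0, 0, 0]]
  ]
}}

```text
clock: 14.9
position: [0.5539, 0.1995, 0.0431]
ee_rot: [-0.494, 0.506, -0.506, 0.493]
ft_force: [0.0, 0.0, 1.0]
grip_width: 0.997
```

{"method": "arm_command", "body": {
  "commands": [
    [[0, 0, 0, 0, 0, 0], [0, 0, 0, 0, 0, 0], [0, 0, 0, 0, 0, 0], [0, 0, 0, 0, 0, 0], [0, 0, 0, 0, 0, 0], [0, 0, 0, 0, 0, 0]]
  ],
  "claw": 0,
  "newtons": 80
}}

```text
clock: 15.5
position: [0.5556, 0.2004, 0.0454]
ee_rot: [0.493, -0.506, 0.506, -0.495]
ft_force: [0.2, -0.7, 6.1]
grip_width: 0.688
```

{"method": "arm_command", "body": {
  "commands": [
    [[0, 0, 0.5, 0, 0, 0], [0, 0, 1.5, 0, 0, 0], [0, 0, 2.5, 0, 0, 0], [0, 0, 3.5, 0, 0, 0], [0, 0, 4.5, 0, 0, 0], [0, 0, 5.2, 0, 0, 0], [0, 0, 5.2, 0, 0, 0], [0, 0, 5.2, 0, 0, 0], [0, 0, 5.2, 0, 0, 0], [0, 0, 5.2, 0, 0, 0], [0, 0, 5.2, 0, 0, 0], [0, 0, 5.2, 0, 0, 0]]
  ]
}}

```text
clock: 16.7
position: [0.5542, 0.1998, 0.0952]
ee_rot: [0.494, -0.506, 0.506, -0.494]
ft_force: [-0.1, 0.3, -2.1]
grip_width: 0.688
```

Run:
```python
from h import *
for i in range(4):
    o=manip.get_obs();print(o['clock'],o['position'],o['ft_force'],o['tau'].round(2))
    c=manip.camera('wrist')
cv2.imwrite('pics/w8.png',c['pixels'])
```

```text
16.7 [0.55416043 0.19984482 0.09516498] [-0.0892163   0.29161565 -2.08041923] [-1.000e-02 -5.580e+01  9.830e+00 -3.514e+01  2.000e-02  1.000e-02
  0.000e+00]
16.75 [0.55416065 0.19980368 0.09518945] [ 0.54977179  0.06043013 -2.57665337] [-0.000e+00 -5.579e+01  9.830e+00 -3.514e+01  2.000e-02  1.000e-02
  0.000e+00]
16.8 [0.55415825 0.19984372 0.09522159] [-0.1032399   0.23627942 -2.81618893] [ 0.000e+00 -5.579e+01  9.830e+00 -3.515e+01  2.000e-02  0.000e+00
  0.000e+00]
16.85 [0.55420755 0.19987174 0.09529971] [ 0.29321233  0.04849124 -1.93765052] [ 0.000e+00 -5.580e+01  9.840e+00 -3.516e+01  2.000e-02  0.000e+00
  0.000e+00]
```

View pics/w8.png

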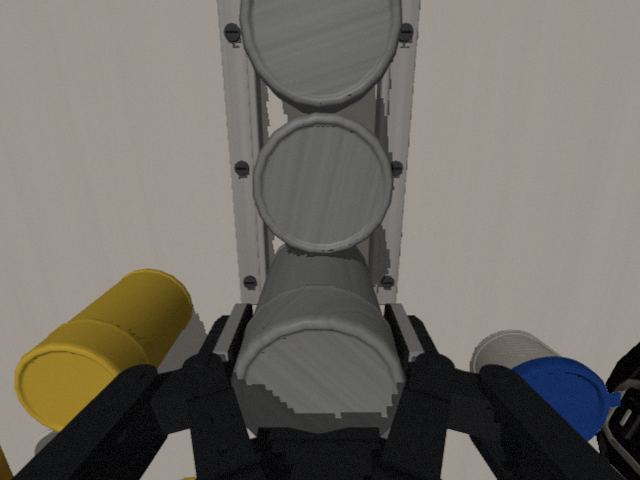

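The mouth canister is in hand at about 2.4 N, and the other two are still in place. I'll set it back.

{"method": "arm_command", "body": {
  "commands": [
    [[0, 0, -1.5, 0, 0, 0], [0, 0, -3, 0, 0, 0], [0, 0, -4.2, 0, 0, 0], [0, 0, -4.8, 0, 0, 0], [0, 0, -5.1, 0, 0, 0], [0, 0, -5.1, 0, 0, 0], [0, 0, -5.1, 0, 0, 0]]
  ]
}}

```text
clock: 17.6
position: [0.5541, 0.1996, 0.0453]
ee_rot: [-0.494, 0.507, -0.506, 0.494]
ft_force: [-8.8, -2.7, 15.1]
grip_width: 0.686
```

{"method": "arm_command", "body": {
  "commands": [
    [[0, 0, 0, 0, 0, 0], [0, 0, 0, 0, 0, 0], [0, 0, 0, 0, 0, 0], [0, 0, 4, 0, 0, 0], [0, 0, 8, 0, 0, 0], [0, 0, 11, 0, 0, 0], [0, 6.0, 11, 0, 0, 0], [0.1, 6.0, 11, 0, 0, 0], [0.1, 6.0, 11, 0, 0, 0], [0.1, 6.0, 11, 0, 0, 0]]
  ],
  "claw": 8.54
}}

```text
clock: 18.6
position: [0.5552, 0.2591, 0.1539]
ee_rot: [0.494, -0.506, 0.506, -0.493]
ft_force: [-1.1, -0.9, -0.0]
grip_width: 1.004
```

Run:
```python
from h import *
o=manip.get_obs();print(o['clock'],o['position'],o['ft_force'])
c=snap('wrist','w9'); print(lids(c))
```

```text
18.6 [0.55519702 0.2590598  0.15388615] [-1.1151503  -0.9367141  -0.01184144]
(array([[0.5551, 0.2017],
       [0.5584, 0.262 ],
       [0.5589, 0.3211]]), 19870)
```

View pics/w9.png

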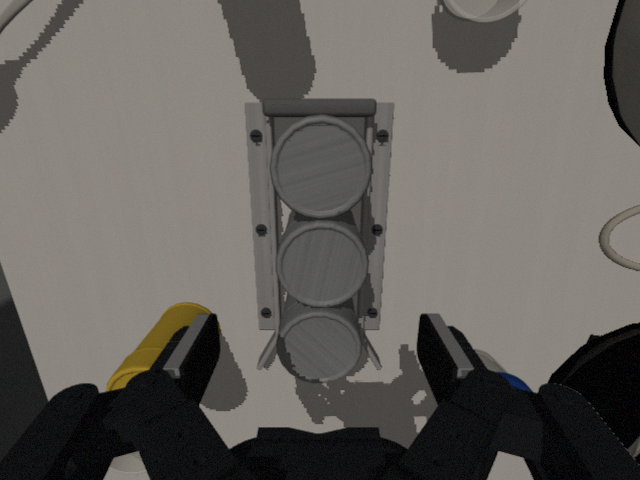

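All three still stand in file. Next is the middle one.

{"method": "arm_command", "body": {
  "commands": [
    [[0.2, 0.1, -4, 0, 0, 0], [0.2, 0.1, -8, 0, 0, 0], [0.2, 0.1, -10.9, 0, 0, 0], [0.2, 0.1, -10.9, 0, 0, 0], [0.2, 0.1, -10.9, 0, 0, 0]]
  ]
}}

```text
clock: 19.15
position: [0.5577, 0.2597, 0.0461]
ee_rot: [0.493, -0.506, 0.507, -0.493]
ft_force: [0.7, -0.5, 0.2]
grip_width: 1.0
```

{"method": "arm_command", "body": {
  "commands": [
    [[0, 0, 0, 0, 0, 0], [0, 0, 0, 0, 0, 0], [0, 0, 0, 0, 0, 0], [0, 0, 0, 0, 0, 0], [0, 0, 0, 0, 0, 0], [0, 0, 0, 0, 0, 0]]
  ],
  "claw": 0,
  "newtons": 80
}}

```text
clock: 19.75
position: [0.5581, 0.2612, 0.0475]
ee_rot: [0.493, -0.506, 0.506, -0.495]
ft_force: [-2.7, -1.8, 8.1]
grip_width: 0.692
```

{"method": "arm_command", "body": {
  "commands": [
    [[0, 0, 0.5, 0, 0, 0], [0, 0, 1.5, 0, 0, 0], [0, 0, 2.5, 0, 0, 0], [0, 0, 3.5, 0, 0, 0], [0, 0, 4.5, 0, 0, 0], [0, 0, 5.2, 0, 0, 0], [0, 0, 5.2, 0, 0, 0], [0, 0, 5.2, 0, 0, 0], [0, 0, 5.2, 0, 0, 0], [0, 0, 5.2, 0, 0, 0], [0, 0, 5.2, 0, 0, 0], [0, 0, 5.2, 0, 0, 0]]
  ]
}}

```text
clock: 20.95
position: [0.5572, 0.2608, 0.0972]
ee_rot: [0.494, -0.506, 0.506, -0.494]
ft_force: [-0.0, 0.0, -8.1]
grip_width: 0.686
```

Run:
```python
from h import *
for i in range(4):
    o=manip.get_obs();print(o['clock'],o['position'],o['ft_force'])
    c=manip.camera('wrist')
cv2.imwrite('pics/w10.png',c['pixels'])
```

```text
20.95 [0.55715226 0.2608143  0.09715577] [-2.92404889e-03  1.79427744e-02 -8.09912445e+00]
21.0 [0.55716298 0.2608157  0.0971831 ] [ 0.23552982  0.78884575 -8.58070111]
21.05 [0.55717043 0.26083836 0.09724011] [ 0.24359618 -0.80674107 -8.80311402]
21.1 [0.55722892 0.26085687 0.09728982] [ 0.06159388  0.01212271 -7.54493417]
```

View pics/w10.png

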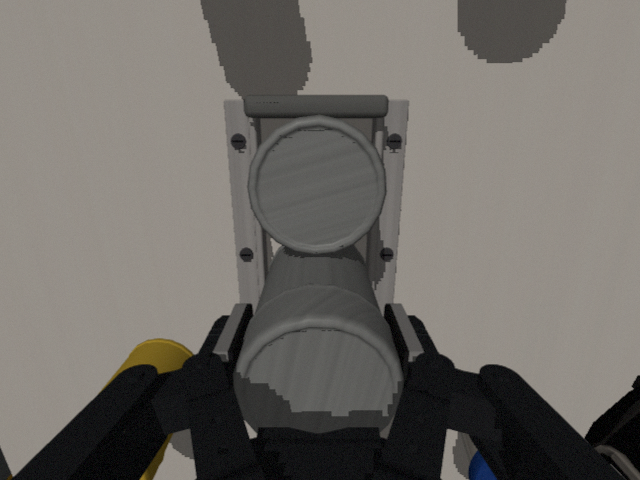

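The middle one reads about 8.2 N, clearly the heavy one. I'll set it back and do the stop one next.

{"method": "arm_command", "body": {
  "commands": [
    [[0, 0, -1.5, 0, 0, 0], [0, 0, -3, 0, 0, 0], [0, 0, -4.2, 0, 0, 0], [0, 0, -4.8, 0, 0, 0], [0, 0, -5.0, 0, 0, 0], [0, 0, -5.0, 0, 0, 0], [0, 0, -5.0, 0, 0, 0]]
  ]
}}

```text
clock: 21.85
position: [0.5571, 0.2609, 0.0477]
ee_rot: [-0.494, 0.506, -0.506, 0.494]
ft_force: [-4.6, -1.3, 2.6]
grip_width: 0.684
```

{"method": "arm_command", "body": {
  "commands": [
    [[0, 0, 0, 0, 0, 0], [0, 0, 0, 0, 0, 0], [0, 0, 0, 0, 0, 0], [0, 0, 4, 0, 0, 0], [0, 0, 8, 0, 0, 0], [0, 0, 11, 0, 0, 0], [0, 4, 11, 0, 0, 0], [0.1, 6.0, 11, 0, 0, 0], [0.1, 6.0, 11, 0, 0, 0], [0.1, 6.0, 11, 0, 0, 0]]
  ],
  "claw": 8.54
}}

```text
clock: 22.85
position: [0.5583, 0.3208, 0.1572]
ee_rot: [0.494, -0.506, 0.506, -0.494]
ft_force: [0.4, -0.9, 0.8]
grip_width: 1.002
```

Run:
```python
from h import *
o=manip.get_obs();print(o['clock'],o['position'],o['ft_force'])
c=snap('wrist','w11'); print(lids(c))
```

```text
22.85 [0.55833643 0.32082979 0.15723767] [ 0.42125271 -0.87166498  0.80095855]
(array([[0.5555, 0.2081],
       [0.558 , 0.2631],
       [0.559 , 0.3219]]), 14512)
```

View pics/w11.png

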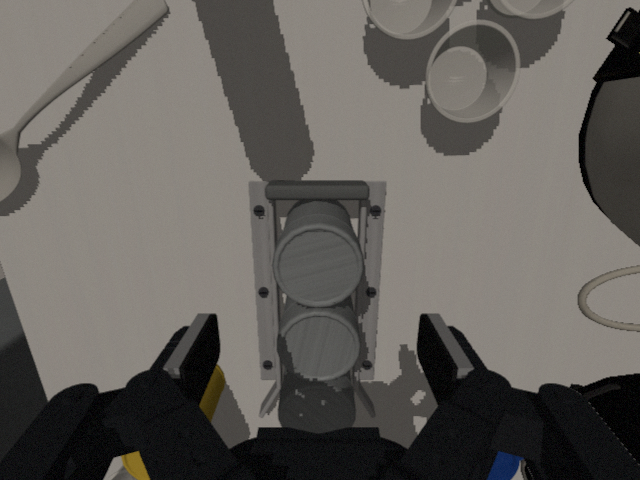

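All three are standing; the mouth lid is partly hidden by the gripper. I'll heft the stop canister.

{"method": "arm_command", "body": {
  "commands": [
    [[0, 0, -4, 0, 0, 0], [0, 0, -8, 0, 0, 0], [0, 0, -10.9, 0, 0, 0], [0, 0, -10.9, 0, 0, 0], [0, 0, -10.9, 0, 0, 0]]
  ]
}}

```text
clock: 23.4
position: [0.5589, 0.3199, 0.0492]
ee_rot: [0.493, -0.506, 0.507, -0.493]
ft_force: [0.1, 0.0, 0.9]
grip_width: 0.999
```

{"method": "arm_command", "body": {
  "commands": [
    [[0, 0, 0, 0, 0, 0], [0, 0, 0, 0, 0, 0], [0, 0, 0, 0, 0, 0], [0, 0, 0, 0, 0, 0], [0, 0, 0, 0, 0, 0], [0, 0, 0, 0, 0, 0]]
  ],
  "claw": 0,
  "newtons": 80
}}

```text
clock: 24.0
position: [0.5593, 0.3213, 0.0508]
ee_rot: [0.493, -0.506, 0.506, -0.495]
ft_force: [-2.1, -0.9, 7.6]
grip_width: 0.689
```

{"method": "arm_command", "body": {
  "commands": [
    [[0, 0, 0.5, 0, 0, 0], [0, 0, 1.5, 0, 0, 0], [0, 0, 2.5, 0, 0, 0], [0, 0, 3.5, 0, 0, 0], [0, 0, 4.5, 0, 0, 0], [0, 0, 5.2, 0, 0, 0], [0, 0, 5.2, 0, 0, 0], [0, 0, 5.2, 0, 0, 0], [0, 0, 5.2, 0, 0, 0], [0, 0, 5.2, 0, 0, 0], [0, 0, 5.2, 0, 0, 0], [0, 0, 5.2, 0, 0, 0]]
  ]
}}

```text
clock: 25.2
position: [0.558, 0.3209, 0.1]
ee_rot: [-0.494, 0.506, -0.506, 0.494]
ft_force: [-0.3, 1.6, -4.0]
grip_width: 0.687
```

Run:
```python
from h import *
for i in range(3):
    o=manip.get_obs();print(o['clock'],o['position'],o['ft_force'])
    c=manip.camera('wrist')
cv2.imwrite('pics/w12.png',c['pixels'])
c=snap('scene','s12'); cv2.imwrite('pics/s12c.png',cv2.resize(c['pixels'][130:280,170:370],None,fx=4,fy=4))
```

```text
25.2 [0.557983  0.3208836 0.0999944] [-0.27781578  1.6088084  -3.96833782]
25.25 [0.55802136 0.32091202 0.10009522] [ 0.44139024  0.86490847 -3.15661356]
25.3 [0.55805317 0.32089004 0.10012178] [-0.44351627  0.68380693 -3.88726434]
```

View pics/s12c.png

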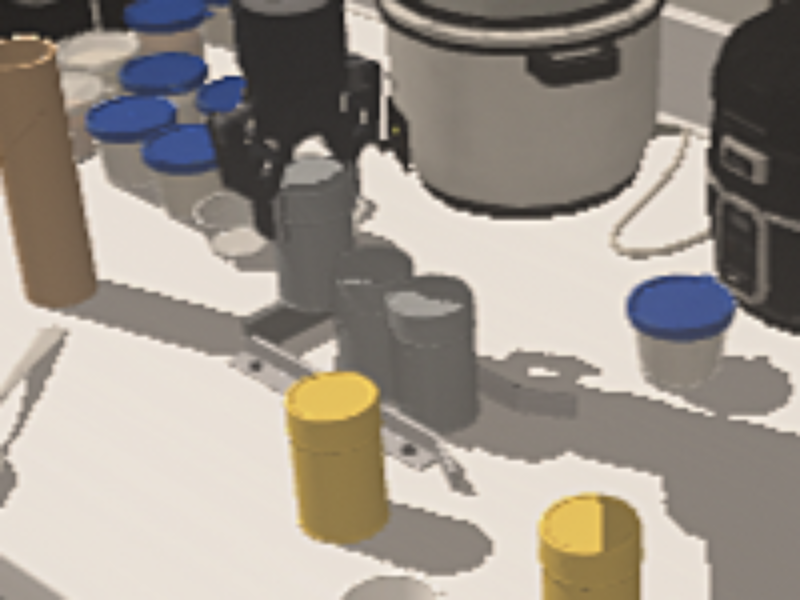

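View pics/w12.png

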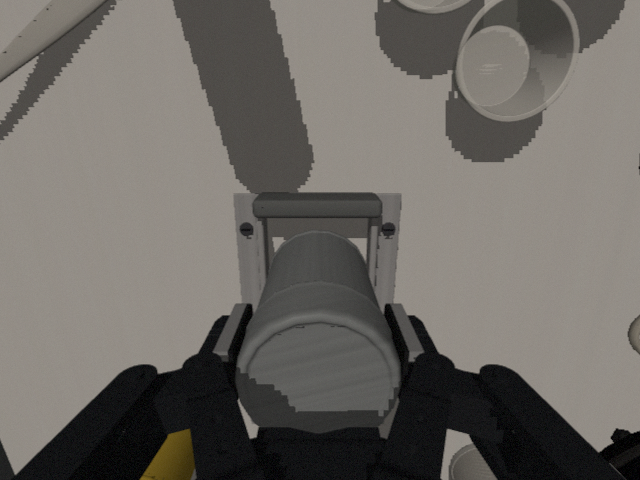

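The stop one reads about 3.7 N, so the weights are mouth 2.4, middle 8.2 and stop 3.7: the middle is heaviest. In the scene crop it hangs at (315,240), and the others stand in the lane. I'll set it back and then return to the middle.

{"method": "arm_command", "body": {
  "commands": [
    [[0, 0, -1.5, 0, 0, 0], [0, 0, -3, 0, 0, 0], [0, 0, -4.2, 0, 0, 0], [0, 0, -4.8, 0, 0, 0], [0, 0, -5.0, 0, 0, 0], [0, 0, -5.0, 0, 0, 0], [0, 0, -5.0, 0, 0, 0]]
  ]
}}

```text
clock: 26.1
position: [0.5579, 0.321, 0.0508]
ee_rot: [-0.494, 0.506, -0.506, 0.494]
ft_force: [-5.6, 0.1, 8.1]
grip_width: 0.687
```

{"method": "arm_command", "body": {
  "commands": [
    [[0, 0, 0, 0, 0, 0], [0, 0, 0, 0, 0, 0], [0, 0, 0, 0, 0, 0], [0, 0, 4, 0, 0, 0], [0, 0, 8, 0, 0, 0], [0, 0, 11, 0, 0, 0], [0, -4, 11, 0, 0, 0], [-0.1, -6.0, 11, 0, 0, 0], [-0.1, -6.0, 11, 0, 0, 0], [-0.1, -6.0, 11, 0, 0, 0]]
  ],
  "claw": 8.54
}}

```text
clock: 27.1
position: [0.5569, 0.2605, 0.1597]
ee_rot: [-0.494, 0.507, -0.506, 0.493]
ft_force: [0.1, 0.8, -0.4]
grip_width: 0.996
```

Run:
```python
from h import *
o=manip.get_obs();print(o['clock'],o['position'],o['ft_force'])
c=snap('wrist','w13'); print(lids(c))
```

```text
27.1 [0.55687913 0.26053683 0.15969898] [ 0.11563476  0.77373283 -0.36417932]
(array([[0.5552, 0.2017],
       [0.5579, 0.2616],
       [0.5584, 0.3207]]), 18791)
```

View pics/w13.png

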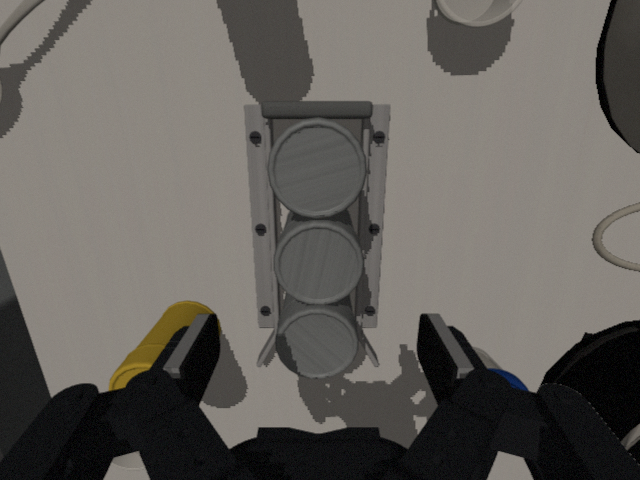

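All three are in file. Final lift of the middle one.

{"method": "arm_command", "body": {
  "commands": [
    [[0.1, 0, -4, 0, 0, 0], [0.1, 0, -8, 0, 0, 0], [0.1, 0, -11.2, 0, 0, 0], [0.1, 0, -11.2, 0, 0, 0], [0.1, 0, -11.2, 0, 0, 0]]
  ]
}}

```text
clock: 27.65
position: [0.5581, 0.2614, 0.0485]
ee_rot: [0.494, -0.506, 0.506, -0.494]
ft_force: [0.5, -0.2, 0.1]
grip_width: 1.001
```

{"method": "arm_command", "body": {
  "commands": [
    [[0, 0, 0, 0, 0, 0], [0, 0, 0, 0, 0, 0], [0, 0, 0, 0, 0, 0], [0, 0, 0, 0, 0, 0], [0, 0, 0, 0, 0, 0], [0, 0, 0, 0, 0, 0]]
  ],
  "claw": 0,
  "newtons": 80
}}

```text
clock: 28.25
position: [0.5589, 0.2617, 0.0505]
ee_rot: [-0.493, 0.506, -0.506, 0.495]
ft_force: [-2.1, -0.7, 7.0]
grip_width: 0.687
```

{"method": "arm_command", "body": {
  "commands": [
    [[0, 0, 0.5, 0, 0, 0], [0, 0, 1.5, 0, 0, 0], [0, 0, 2.5, 0, 0, 0], [0, 0, 4, 0, 0, 0], [0, 0, 6, 0, 0, 0], [0, 0, 8, 0, 0, 0], [0, 0, 10, 0, 0, 0], [0, 0, 11.5, 0, 0, 0], [0, 0, 12.2, 0, 0, 0], [0, 0, 12.5, 0, 0, 0], [0, 0, 12.5, 0, 0, 0], [0, 0, 12.5, 0, 0, 0], [0, 0, 12.5, 0, 0, 0], [0, 0, 12.5, 0, 0, 0], [0, 0, 12.5, 0, 0, 0]]
  ]
}}

```text
clock: 29.75
position: [0.5581, 0.2607, 0.173]
ee_rot: [0.494, -0.506, 0.506, -0.494]
ft_force: [0.9, -0.2, -7.8]
grip_width: 0.685
```

Run:
```python
from h import *
c=snap('wrist','w14')
o=manip.get_obs();print(o['clock'],o['position'],o['ft_force'],o['joint_velocities'].round(4))
P,u,v=pts(c,np.ones((480,640),bool))
m=(P[:,2]>.088)&(P[:,2]<.1)&(abs(P[:,0]-.557)<.045)&(P[:,1]>.28)&(P[:,1]<.37)
print(P[m].mean(0))
c=snap('scene','s14'); cv2.imwrite('pics/s14c.png',cv2.resize(c['pixels'][130:280,170:370],None,fx=4,fy=4))
```

```text
29.8 [0.55814718 0.26081002 0.17310824] [-0.13085254 -0.17567616 -8.67167213] [ 0.002  -0.     -0.0001 -0.0035  0.0007  0.001  -0.0021]
[0.55846298 0.32055773 0.09332148]
```

View pics/s14c.png

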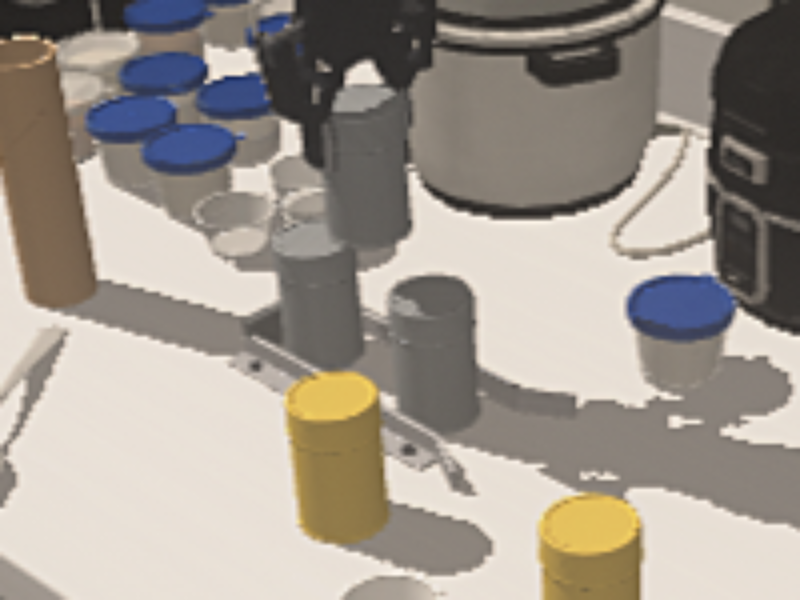

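View pics/w14.png

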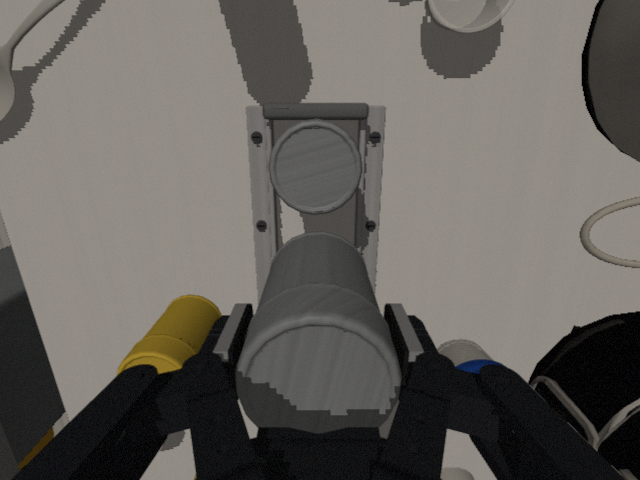

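The heavy canister hangs upright at (370,170) in the scene crop, reading about 8 N. The other two stand in the lane at (320,295) and (435,350). Handing in.

Run:
```python
from h import *
print(manip.hand_in()); o=manip.get_obs(); print(o['clock'],o['position'],o['ft_force'],o['grip_width'])
```

```text
the job is handed in; nothing more can be done
None
the job is handed in; nothing more can be done
```

The job is handed in: the arm is holding the heaviest canister upright above the lane, with the other two standing in their places. The hand-in gives no verdict.

- **Filing:** I moved both grey strays into the lane until the force showed the file was tight against the stop. The second stray was lifted about 1 cm to cross the table seam, then slid the rest of the way.
- **Hefting:** Taken in order, the wrist force read about 2.4 N at the mouth, 8.2 N in the middle and 3.7 N at the stop. I set each one back in its place, then lifted the middle one again as the heaviest.
- **Last checks at 29.8 s:**
  - The held canister reads about 8 N, with its centre about 0.17 m above the table.
  - The stop canister's lid measured within about 3 mm of its estimated place. The mouth one was hidden from the wrist camera, but stands upright in the lane in the scene picture and measured within about 2 mm just before the final lift.
  - The look-alikes and bystanders look unmoved in the pictures; I did not measure them again.
- **Uncertain reading:** One lid reading for the mouth canister was off by about 6 mm, taken while the gripper partly hid it. It measured correctly in the next picture.

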